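# Turn a heat sink over in its clamping fixture and lock it in

## Task

The heat sink lies upside down, fins down, on the loading end of the grey clamping fixture. Tip it over across the fixture's bar so that it lies flat with its fins up, push it fully home against the end stop, and then swing the keeper arm fully shut so that its tab drops behind the heat sink's edge. Leave the side cutters, the loupe and the solder spool where they are.

Things in the scene. Friction and masses are not known exactly. Their poses are not given: they have to be found in the camera images.
- fixture: Grey plate on four legs fixed to the bench, 205 mm (x) by 116 mm (y), 10 mm thick, its top 55 mm above the bench. Origin on the bench surface below the turnover bar; x points from the loading end (x = -55 mm, on the right seen from the robot) to the end stop (left), y towards the robot, z up. On the far side the keeper's hinge (74 mm high) stands out to y = -68 mm, x from 40 to 74 mm.
- bar_top (a point): Middle of the top of the steel turnover bar, a fixed round bar across the plate at fixture x = 0 (8 mm wide, 90 mm long, 5 mm higher than the plate). Pushed toward the stop, the upside-down heat sink's fins come up against it. When tipped, its far edge comes down past the bar into a slot across the plate (4 mm deep, fixture x from 16 to 34 mm), catches on the slot's far wall and turns over there.
- end_stop (a point): Middle of the upper front edge of the end stop, a fixed steel wall 14 mm high across the plate, its face at fixture x = 138 mm. Two cheeks 8 mm high stand in front of it and flare like a funnel: their inner faces are at y = +53 and -53 mm at x = 117 mm and at +45 and -45 mm at the stop.
- home (a point): Fixed point on top of the plate (fixture x = 100 mm, y = 0, 55 mm above the bench): where the heat sink's origin is when it lies fins up, centred between the cheeks and with its edge against the end stop. Its axes are the fixture's.
- heat_sink: Loose bare-aluminium heat sink, about 0.3 kg. Origin: centre of the flat face of its base plate; own z points to the fins (downward at the start). Base plate 76 (x) by 80 (y) by 5 mm, with a square grey pad on the flat face and a screw hole in each corner. Six fins along y make a block 44 (x) by 52 (y) by 22 mm high, so the plate overhangs it by 16 mm in x and 14 mm in y.
- outer_edge (a point): Middle of the heat sink's base-plate edge that hangs out over the loading end at the start, on the plate's finned side (own x = -38 mm). At the start it is the lower edge of the overhang, 77 mm above the bench, beyond the end of the fixture plate: a fingertip tilted by about 45 degrees fits under it and can lift. The fins start 3 to 12 mm short of the bar.
- keeper (a joint): Angle of the steel keeper arm (rad): 0 is shut, level across the plate; it grows as the free end swings up and away from the robot. 2.3 to 2.6 at the start, limit 2.75. The hinge is stiff: the arm stays where it is left, about 1 N at its end moves it. Arm 19 mm wide, 6 mm thick, 4 to 88 mm from the hinge axis; shut, its top is 68 mm above the bench.
- keeper_hinge (a point): Fixed point on the keeper's hinge axis, in the middle of the arm's width: fixture x = 57 mm, y = -60 mm, 67 mm above the bench. The axis runs along the fixture's x.
- keeper_end (a point): Middle of the keeper's dark thumb end, 80 mm from the hinge axis, in mid thickness of the arm; moves with the arm.
- keeper_tab (a point): Lower end of the tab under the keeper arm, 58 mm from the hinge axis; the tab is 9 mm (fixture x from 48 to 57 mm) by 24 mm. Shut, it ends 1 mm above the plate, 5 mm short of the edge of a heat sink that is home. If the heat sink is not home the tab lands on top of it and the arm cannot shut.
- side_cutters: Loose red-handled side cutters, 109 mm long, lying on the bench to the left; leave alone. Origin under its middle.
- loupe: Loose black cylindrical loupe, 38 mm across and 32 mm high, on the bench to the right; leave alone. Origin under its middle.
- solder_spool: Loose spool, 64 mm across and 35 mm high, on the white board to the left; leave alone. Origin under its middle.

How it is judged:
By the outcome, as a careful person would: the job done as asked, in the order asked, and still so for the second after the job is handed in, with the robot touching nothing.
It also fails if it takes over 58 s, if anything falls off the work surface, if the arm or the gripper's body presses on something with over 40 N, if the wrist force passes 120 N, or if a joint passes its speed limit or range.

## Robot

A 6-joint arm with a two-finger parallel gripper is mounted at the origin on a cart in front of the work surface, level with it; the furniture and walls round the work are solid. World frame = base frame: x ahead of the robot, y to its left, z up, the work surface at z = 0. Lengths are in m, angles in degrees, forces in N, time in s.
With the tool pointing down it reaches from about 0.325 to 0.85 m from the base axis. Payload 4.4 kg.
Tool frame: the origin (TCP) lies midway between the tips of the shut fingers; the grasp point (between the pads) lies r.grasp_offset behind it (r.grasp_offset is the distance from the TCP to the grasp point, in m); z points along the fingers, y is the line along which they close (so a half turn about z gives the same grasp; the last joint's range is limited). The gripper opens to 94 mm and grips with 3 to 60 N. Pads are 16 mm wide; open, the fingers measure 119 mm over their backs; the gripper's body (75 mm by 177 mm) begins 78 mm behind the grasp point.
Start: joints at [56.179, 11.837, 88.321, -0, 79.842, -8.623], TCP at [0.245, 0.52, 0.205] pointing down, gripper open.
Joint ranges: [-156.59, 156.59], [-49.26, 127.26], [12.9, 141.05], [-63.56, 243.56], [4.71, 150.69], [-161.64, 161.64]. Speed limits (degrees/s): [159.86, 159.86, 180, 180, 180, 180].

## Interface

Orientations are given as [roll, pitch, yaw] about the fixed x, y, z axes, in that order (R = Rz(yaw) Ry(pitch) Rx(roll)).
In Python, from rig import r, viewer, readout, sign_off gives the robot as it stands (r), with the cameras (viewer), the readings (readout) and the job as plain functions.
- The arm moves only by the shell command python3 shift.py 'ROWS' [OPENING]. ROWS is one flat JSON list of numbers that holds 1 to 10 rows one after another, with no inner brackets; each row has 6 numbers: dx, dy, dz in parts of the range, where 1.0 means 0.4 m, then a rotation vector rx, ry, rz in shares of 90 degrees (1.0 is 90 degrees); each row shifts and turns the commanded pose from where the row before left it, along the tool's axes as they then stand; what a row does not reach is not made up. A row lasts 1/12 s, in which the tool goes at most 0.0417 m and 7.16 degrees, less where a joint would pass 70% of its speed; a pose out of reach is approached as far as the arm can. OPENING is the opening from 0.0 (shut) to 1.0 (fully open), set as the command begins (- or left out keeps the last). The fingers move at their own pace and stop on an object; the grip force is fixed at half the most. Time passes only in rows, so rows that do not move let the fingers close. It prints the time, the measured TCP pose, the force, the opening and the grip force at its end. Shift and turn numbers lie between -1 and 1, and a call with a number outside is refused. Input that does not fit is refused with a message, and nothing moves.
- readout.sense(): the state, without advancing time (a new reading comes with each control period).
- viewer.grab_frame(name): name is "scene" or "top" or "wrist"; returns the picture (420x560x3 uint8, blue, green, red); there is no depth.
- viewer.camera_params(name): a dict with "vertical_fov" (degrees; the focal length in pixels is half the picture's height over the tangent of half this angle, whatever the lens; pixels are square), "cx", "cy" (the principal point, pixels), "origin" and "attitude" of the camera in the world; the wrist camera has in their place "T_tool_cam" (4x4, takes a point from camera to tool coordinates, whose origin is the TCP and whose axes are the flange's). Camera axes: x right, y up, looking along -z (the intrinsics and any distortion apply to the point x, -y, -z); pixel columns grow to the right and rows downward; lengths in m; the calibration is good to about 2 mm. A picture is of the moment at which its call begins: read the wrist's pose just before it. camera_params takes no time and is no camera call.
- sign_off(): hands the job in; it is judged then, once.
The state is a dict: "time": time; "joint_positions": joint angles; "dq": joint speeds; "effort": joint torques, N m; "ee_pos": TCP position; "orientation": TCP orientation; "contact_force": force on the tool from outside, world axes, zero at the start; "torque": the same for the moment, N m; "gripper_width": opening from 0.0 (shut) to 1.0 (fully open); "finger_force": force on a finger pad.
Only numpy, scipy, OpenCV 4.12 (cv2) and the standard library are available. Lean on these libraries where they do the work, as an engineer would, in place of code of your own. Each camera call takes 0.05 s, during which the arm holds its last target. There are 200 camera calls.

## Working session

There is one attempt and no reset: what is moved stays moved. The work goes in short steps, Python scripts to look and compute and a shell command to move; the robot and the scene stay as the last step left them, time stands still between calls to the robot, and variables do not carry over. Pictures are saved under pics/ and viewed, at most 10 in all, crops included, and the job is handed in when it is done.

```bash
ls; mkdir -p pics; python3 - <<'E'
from rig import r, viewer, readout, sign_off
import cv2
for n in("scene","top"):
    print(n,viewer.camera_params(n)); cv2.imwrite(f"pics/{n}0.png",viewer.grab_frame(n))
print(viewer.camera_params("wrist"),r.grasp_offset); print(readout.sense())
E
```

```text
pics
rig.py
shift.py
scene {'vertical_fov': 52.609523142265424, 'cx': 275.0002141077489, 'cy': 208.01762292668363, 'origin': array([-0.14641412, -0.56984646,  0.47149238]), 'attitude': array([ 66.24025249,  -0.40269328, -51.68757733])}
top {'vertical_fov': 56.2683356732944, 'cx': 272.55514023138244, 'cy': 204.8767574443789, 'origin': array([ 0.4085707 , -0.0526538 ,  0.93076813]), 'attitude': array([  7.5132046 ,   0.9852227 , -91.33061418])}
{'vertical_fov': 60.87668349819432, 'cx': 275.1613623143253, 'cy': 207.90478140544138, 'T_tool_cam': array([[ 5.28101023e-04,  9.70224288e-01,  2.42207665e-01,
         7.07507286e-02],
       [ 9.99999813e-01, -4.37829567e-04, -4.26526738e-04,
         3.44782151e-04],
       [-3.07780923e-04,  2.42207845e-01, -9.70224337e-01,
        -1.77946760e-01],
       [ 0.00000000e+00,  0.00000000e+00,  0.00000000e+00,
         1.00000000e+00]])} 0.0188
{'time': 0.1, 'joint_positions': array([ 5.61783436e+01,  1.18825376e+01,  8.83937791e+01, -1.42235304e-03,
        7.98409783e+01, -8.62494401e+00]), 'dq': array([ 0.02440833, -0.06823545, -0.1790272 , -0.01652432, -0.02750644,
        0.0740093 ]), 'effort': array([-2.27969554e-04, -3.71863246e+01, -2.82295471e+01,  6.99604070e-02,
        3.11080681e-02, -2.25597921e-05]), 'ee_pos': array([0.24442952, 0.51967723, 0.20439895]), 'orientation': array([-1.79883822e+02, -1.62065201e-02,  1.54803523e+02]), 'contact_force': array([-0.07135449,  0.13339329, -0.3208987 ]), 'torque': array([ 0.00522458, -0.02283179,  0.02634838]), 'finger_force': 0.0, 'gripper_width': 1.0007988383868152}
```

View pics/top0.png

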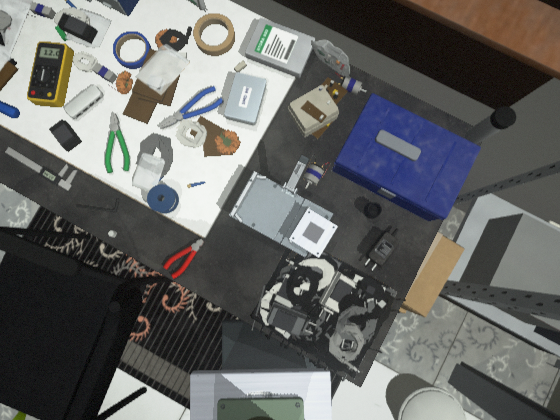

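View pics/scene0.png

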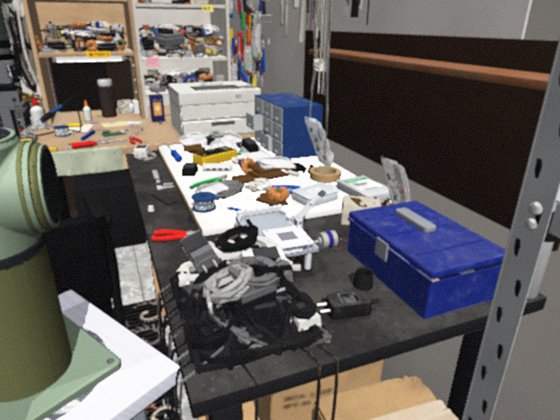

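The top view shows the fixture at about (230–335, 172–257), the heat sink at its right end around (313,231), the keeper standing up around (300,172), and the base at the bottom. I'll enlarge it for corner pixels.

```bash
python3 - <<'E'
import cv2
i=cv2.imread("pics/top0.png")[150:270,215:355]
cv2.imwrite("pics/c0.png",cv2.resize(i,None,fx=5,fy=5,interpolation=cv2.INTER_CUBIC))
E
```

```text
(no output)
```

View pics/c0.png

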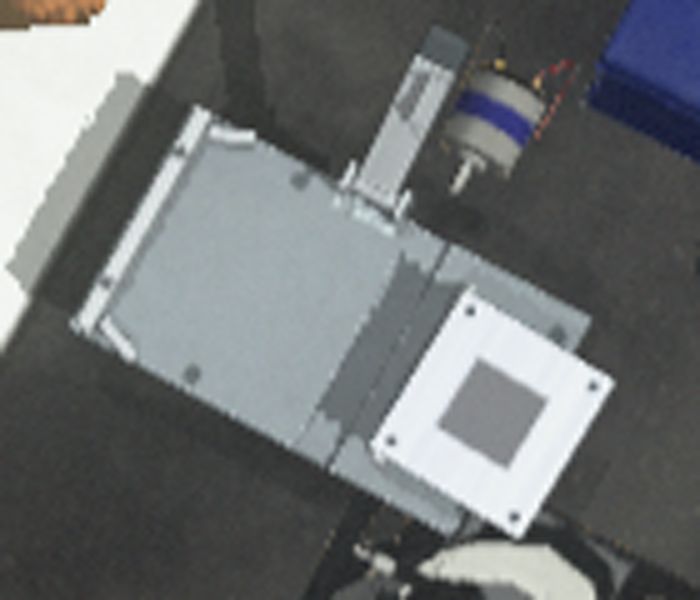

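```bash
cat > h.py <<'E'
import numpy as np
from scipy.spatial.transform import Rotation as R
from scipy.optimize import least_squares
from rig import r, viewer, readout, sign_off
def proj(P,name,pose=None):
    c=viewer.camera_params(name); f=210/np.tan(np.radians(c["vertical_fov"]/2))
    if name=="wrist":
        p,o=pose; T=np.eye(4);T[:3,:3]=R.from_euler("xyz",o,degrees=True).as_matrix();T[:3,3]=p
        T=T@c["T_tool_cam"]; Rm,t=T[:3,:3],T[:3,3]
    else: Rm,t=R.from_euler("xyz",c["attitude"],degrees=True).as_matrix(),c["origin"]
    q=(np.atleast_2d(P)-t)@Rm
    return np.c_[c["cx"]+f*q[:,0]/-q[:,2], c["cy"]-f*q[:,1]/-q[:,2]]
def place(v,P):
    a=v[2];c,s=np.cos(a),np.sin(a);P=np.array(P,float)
    return np.c_[v[0]+c*P[:,0]-s*P[:,1],v[1]+s*P[:,0]+c*P[:,1],P[:,2]]
def fit(P,px,name,v0,pose=None):
    s=least_squares(lambda v:(proj(place(v,P),name,pose)-px).ravel(),v0)
    return s.x,s.fun.reshape(-1,2)
E
python3 - <<'E'
from h import *
u=lambda c:(np.array(c)+.5)/5-.5+[215,150]
v,e=fit([(-.055,-.058,.055),(-.055,.058,.055),(.15,-.058,.069),(.15,.058,.069)],u([(590,318),(455,532),(197,106),(73,323)]),"top",[.4,0,2])
print("fixture",v,np.degrees(v[2]),e)
h,e=fit([(-.038,-.04,.082),(-.038,.04,.082),(.038,-.04,.082),(.038,.04,.082)],u([(614,382),(520,537),(467,288),(373,445)]),"top",[.4,-.03,v[2]])
print("sink",h,np.degrees(h[2]),e)
c,s=np.cos(v[2]),np.sin(v[2]);d=h[:2]-v[:2];print("sink in fixture",d@[c,s],d@[-s,c])
for P in [(0,.045,.06),(0,-.045,.06),(.016,-.058,.055),(.034,-.058,.055),(.138,-.045,.063)]: print(P,((proj(place(v,[P]),"top")[0]-[215,150])*5).round())
for q in (2.3,2.45,2.6):
  P=(.057,-.06+.08*np.cos(q),.067+.08*np.sin(q)); print(q,P,((proj(place(v,[P]),"top")[0]-[215,150])*5).round())
E
```

```text
fixture [ 0.48010627 -0.09832418  1.04085973] 59.63686975740227 [[ 0.41524344 -0.07448549]
 [ 2.75925883  2.87985896]
 [-1.1421371  -2.30565366]
 [-2.07135068 -0.69859454]]
sink [ 0.4594277  -0.12711989  0.98755036] 56.582467491278315 [[ 0.59804619 -0.29229548]
 [ 0.16004977  0.3819191 ]
 [-0.08919978  0.01752668]
 [-0.67160171 -0.12480761]]
sink in fixture -0.03529864557461174 0.0032866586517069406
(0, 0.045, 0.06) [372. 457.]
(0, -0.045, 0.06) [469. 281.]
(0.016, -0.058, 0.055) [450. 240.]
(0.034, -0.058, 0.055) [415. 221.]
(0.138, -0.045, 0.063) [199. 133.]
2.3 (0.057, np.float64(-0.11330208170238593), np.float64(0.12665641697413763)) [438.  53.]
2.45 (0.057, np.float64(-0.1216185003237846), np.float64(0.1180211761707603)) [446.  41.]
2.6 (0.057, np.float64(-0.12855110026951577), np.float64(0.10824010974571713)) [453.  33.]
```

The crop shows the sink's corners (614,382), (520,537), (467,288) and (373,445), the plate's loading end (590,318)–(455,532), and the slot as a dark band. I'll raise and turn the tool over the fixture so the wrist camera can take a closer measurement.

The rows are not in the units I measure in: shifts go in shares of 0.4 m and turns go in shares of 90 degrees. I convert before sending: -0.01 m is -0.025, 6.8 degrees is 0.0756.

```bash
cat >> h.py <<'E'
def delta(p,o):
    s=readout.sense();A=R.from_euler("xyz",s["orientation"],degrees=True)
    print("t",s["time"],"pos",s["ee_pos"].round(4),"rpy",s["orientation"].round(1),"F",s["contact_force"].round(1))
    print("tool d",A.inv().apply(np.array(p)-s["ee_pos"]).round(4),"rotvec",(A.inv()*R.from_euler("xyz",o,degrees=True)).as_rotvec(degrees=True).round(1))
E
python3 shift.py '[0,0,-0.025,0,0,0.0756,0,0,-0.025,0,0,0.0756,0,0,-0.025,0,0,0.0756,0,0,-0.025,0,0,0.0756,0,0,-0.025,0,0,0.0756,0,0,-0.025,0,0,0.0756,0,0,-0.025,0,0,0.0756,0,0,-0.025,0,0,0.0756,0,0,0,0,0,0.0756,0,0,0,0,0,0.0756]' 0.0
python3 shift.py '[0,0,0,0,0,0.0756,0,0,0,0,0,0.0756,0,0,0,0,0,0.0756,0,0,0,0,0,0.0756,0,0,0,0,0,0]'
python3 -c "
from h import *
delta([.5,-.06,.28],[180,0,60])"
```

```text
time: 0.93
ee_pos: [0.2449, 0.5204, 0.2859]
orientation: [180.0, -0.0, 86.5]
contact_force: [0.3, -0.4, 0.2]
gripper_width: 0.327
finger_force: 0.0
time: 1.35
ee_pos: [0.2446, 0.5199, 0.2847]
orientation: [-180.0, 0.1, 59.5]
contact_force: [1.1, -0.4, 0.0]
gripper_width: 0.006
finger_force: 0.0
t 1.35 pos [0.2446 0.5199 0.2847] rpy [-1.80e+02  1.00e-01  5.95e+01] F [ 1.1 -0.4  0. ]
tool d [-0.37    0.5144  0.0052] rotvec [-0.   0.1 -0.5]
```

In the tool's units: 0.032 m is 0.08, -0.023 m is -0.0575.

```bash
python3 shift.py '[-0.0575,0.08,0,0,0,0,-0.0575,0.08,0,0,0,0,-0.0575,0.08,0,0,0,0,-0.0575,0.08,0,0,0,0,-0.0575,0.08,0,0,0,0,-0.0575,0.08,0,0,0,0,-0.0575,0.08,0,0,0,0,-0.0575,0.08,0,0,0,0,-0.0575,0.08,0,0,0,0,-0.0575,0.08,0,0,0,0]'
python3 shift.py '[-0.0575,0.08,0,0,0,0,-0.0575,0.08,0,0,0,0,-0.0575,0.08,0,0,0,0,-0.0575,0.08,0,0,0,0,-0.0575,0.08,0,0,0,0,-0.0575,0.08,0,0,0,0,0,0,0,0,0,0,0,0,0,0,0,0]'
python3 - <<'E'
from h import *
import cv2
delta([.5,-.06,.28],[180,0,60])
s=readout.sense();i=viewer.grab_frame("wrist");cv2.imwrite("pics/w0.png",i);np.save("w0.npy",np.r_[s["ee_pos"],s["orientation"]])
cv2.imwrite("pics/w0b.png",cv2.resize(i,(800,600),interpolation=cv2.INTER_CUBIC))
E
```

```text
time: 2.18
ee_pos: [0.4046, 0.1582, 0.2854]
orientation: [180.0, -0.0, 59.8]
contact_force: [0.6, 0.2, -0.0]
gripper_width: 0.002
finger_force: 0.0
time: 2.85
ee_pos: [0.5002, -0.0578, 0.2847]
orientation: [-179.9, 0.0, 59.5]
contact_force: [0.1, 0.4, -0.4]
gripper_width: 0.004
finger_force: 0.0
t 2.85 pos [ 0.5002 -0.0578  0.2847] rpy [-179.9    0.    59.5] F [ 0.1  0.4 -0.4]
tool d [-0.002   0.001   0.0047] rotvec [-0.1  0.  -0.5]
```

View pics/w0b.png

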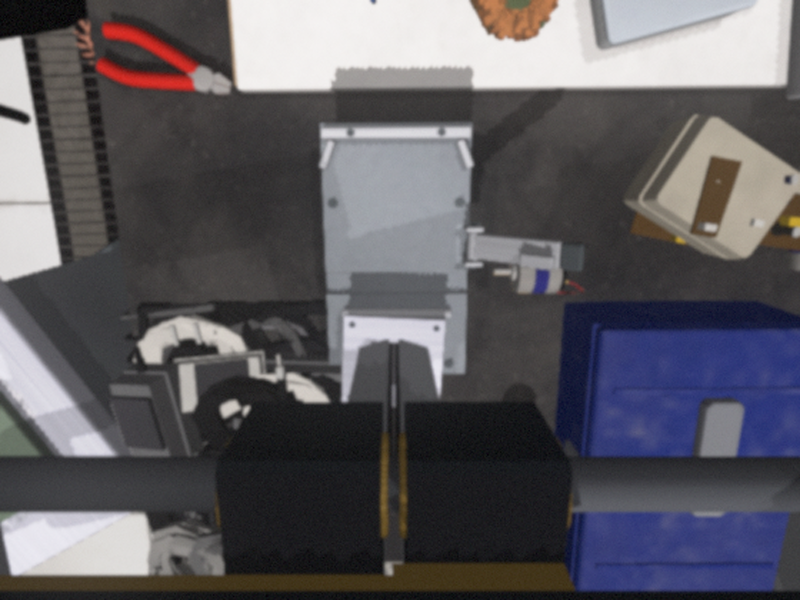

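The wrist view shows the stop's front upper edge at (321,138)–(471,138), the plate's loading far corner at (465,374), and the sink's leading corners at (344,311) and (447,317). The keeper arm lies from (475,245) to (583,257).

```bash
python3 - <<'E'
from h import *
w=np.load("w0.npy");pose=(w[:3],w[3:]);k=560/800
v,e=fit([(.138,.058,.069),(.138,-.058,.069),(-.055,-.058,.055)],k*np.array([(321,138),(471,138),(465,374)]),"wrist",[.48,-.098,1.04],pose)
print("fixture",v,np.degrees(v[2]));print(e.round(1))
for P in [(0,.045,.06),(0,-.045,.06),(.016,-.058,.055),(.034,-.058,.055),(.034,.058,.055),(.117,-.053,.063),(.15,.058,.069),(.057,-.06,.067)]: print(P,(proj(place(v,[P]),"wrist",pose)[0]/k).round())
for q in (2.3,2.45,2.6):
  P=(.057,-.06+.088*np.cos(q),.067+.088*np.sin(q)); print(q,(proj(place(v,[P]),"wrist",pose)[0]/k).round())
h=[.4594,-.1271,.98755]
print("sink lead",(proj(place(h,[(.038,.04,.082),(.038,-.04,.082)]),"wrist",pose)/k).round())
u=lambda c:(np.array(c)+.5)/5-.5+[215,150]
t,e=fit([(-.055,-.058,.055),(-.055,.058,.055),(.138,-.058,.069),(.138,.058,.069)],u([(590,318),(460,533),(215,118),(90,330)]),"top",[.48,-.1,1.04])
print("top",t,np.degrees(t[2]),e.round(1))
E
```

```text
fixture [ 0.47886786 -0.09752406  1.04523311] 59.887445567357915
[[-2.5  0.3]
 [ 2.6 -0.4]
 [-0.1  0.4]]
(0, 0.045, 0.06) [342. 315.]
(0, -0.045, 0.06) [452. 314.]
(0.016, -0.058, 0.055) [467. 294.]
(0.034, -0.058, 0.055) [468. 272.]
(0.034, 0.058, 0.055) [325. 273.]
(0.117, -0.053, 0.063) [466. 167.]
(0.15, 0.058, 0.069) [317. 121.]
(0.057, -0.06, 0.067) [473. 246.]
2.3 [578. 261.]
2.45 [587. 258.]
2.6 [592. 255.]
sink lead [[346. 317.]
 [448. 322.]]
top [ 0.48078395 -0.09762487  1.04227179] 59.7177744447305 [[ 0.1 -0.4]
 [ 1.5  2.4]
 [-0.5 -2.4]
 [-1.1  0.3]]
```

```bash
python3 - <<'E'
from h import *
import cv2
V=[.4795,-.0975,np.radians(59.8)]
i=cv2.imread("pics/scene0.png");k=4
x0,y0=170,200
c=cv2.resize(i[y0:350,x0:370],None,fx=k,fy=k,interpolation=cv2.INTER_CUBIC)
for X in (-.09,-.17):
  for Y in (-.08,0,.08):
    q=((proj(place(V,[(X,Y,0),(X,Y,.055),(X,Y,.1)]),"scene")-[x0,y0]+.5)*k).astype(int)
    cv2.line(c,q[0].tolist(),q[2].tolist(),(0,255,255) if X>-.1 else (0,255,0),1)
    for a in q[1:]: cv2.circle(c,a.tolist(),3,(0,0,255),-1)
cv2.imwrite("pics/s1.png",c)
E
```

```text
(no output)
```

View pics/s1.png

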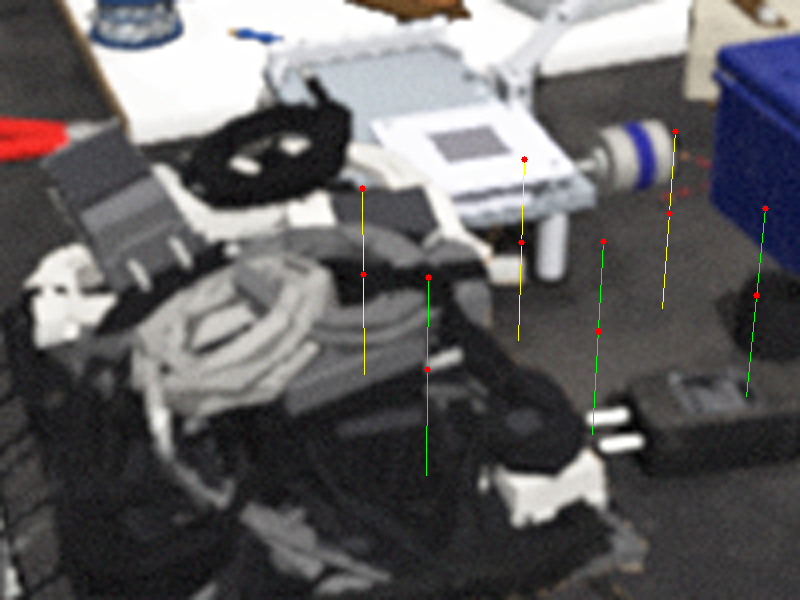

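```bash
python3 - <<'E'
from h import *
w=np.load("w0.npy");pose=(w[:3],w[3:])
V=[.4795,-.0975,np.radians(59.8)]
s=least_squares(lambda P:np.r_[proj(P,"scene")[0]-[236,238.7],proj(P,"top")[0]-[312,281]],[.4,-.15,.05]);print(s.x,s.fun)
c,sn=np.cos(V[2]),np.sin(V[2]);d=s.x[:2]-V[:2];print("fix",d@[c,sn],d@[-sn,c])
import cv2
i=cv2.imread("pics/top0.png")[240:390,240:400];cv2.imwrite("pics/c1.png",cv2.resize(i,None,fx=4,fy=4,interpolation=cv2.INTER_CUBIC))
E
```

```text
[ 0.34817697 -0.10734224  0.1142546 ] [ 6.19918235 -0.15777101 -5.05821249  4.91528727]
fix -0.0745645032215362 0.10854833955383625
```

View pics/c1.png

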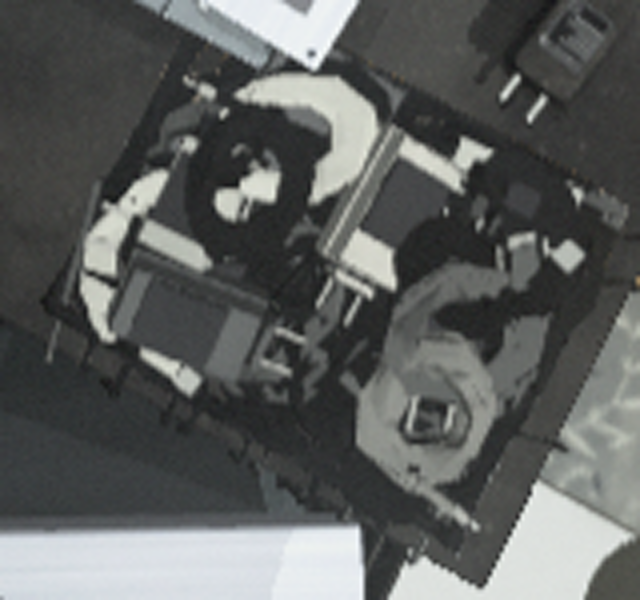

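```bash
python3 - <<'E'
from h import *
V=[.4795,-.0975,np.radians(59.8)];c,sn=np.cos(V[2]),np.sin(V[2])
def tri(name,sc,tp):
    s=least_squares(lambda P:np.r_[proj(P,"scene")[0]-(np.array([170,200])+np.array(sc)/4),proj(P,"top")[0]-(np.array([240,240])+np.array(tp)/4)],[.4,-.15,.05])
    d=s.x[:2]-V[:2];print(name,"fix",(d@[c,sn]).round(3),(d@[-sn,c]).round(3),"z",s.x[2].round(3),"err",abs(s.fun).max().round(1))
tri("whiteL",(243,165),(233,203)); tri("whiteR",(293,145),(262,186))
tri("joystick prong",(180,250),(325,290)); tri("whiteblock",(555,480),(568,255))
tri("dark box",(385,210),(400,190))
tri("sink near loading corner",(475,190),(312,55))
E
```

```text
whiteL fix -0.064 0.127 z 0.107 err 0.3
whiteR fix -0.073 0.108 z 0.118 err 1.2
joystick prong fix -0.122 0.159 z 0.102 err 7.1
whiteblock fix -0.245 0.059 z 0.046 err 2.2
dark box fix -0.134 0.082 z 0.112 err 1.4
sink near loading corner fix -0.071 0.026 z 0.077 err 5.2
```

The cable box on the robot side reaches about z 0.11. I'll use a 35° tilt from vertical so the gripper body clears it.

In the tool's units: 7 degrees is 0.0778.

```bash
python3 shift.py '[0,0,0,0,0.0778,0,0,0,0,0,0.0778,0,0,0,0,0,0.0778,0,0,0,0,0,0.0778,0,0,0,0,0,0.0778,0,0,0,0,0,0,0]'
cat >> h.py <<'E'
V=[.4795,-.0975,np.radians(59.8)]
def goto(x,y,z,p=0): delta(place(V,[(x,y,z)])[0],[180,-p,59.8])
def where():
    s=readout.sense();d=s["ee_pos"][:2]-V[:2];c,n=np.cos(V[2]),np.sin(V[2]);print("t",s["time"],"fix",(1e3*np.r_[d@[c,n],d@[-n,c],s["ee_pos"][2]]).round(1),"rpy",s["orientation"].round(1),"F_fix",np.round([s["contact_force"][:2]@[c,n],s["contact_force"][:2]@[-n,c],s["contact_force"][2]],1),"w",round(s["gripper_width"],3))
E
python3 -c "
from h import *
goto(-.12,-.004,.19,35)"
```

```text
time: 3.4
ee_pos: [0.4977, -0.0565, 0.2826]
orientation: [-179.6, -35.2, 59.2]
contact_force: [-0.0, -0.2, -1.2]
gripper_width: 0.009
finger_force: 0.0
t 3.4 pos [ 0.4977 -0.0565  0.2826] rpy [-179.6  -35.2   59.2] F [-0.  -0.2 -1.2]
tool d [-0.1878  0.0105 -0.0191] rotvec [-0.  -0.2 -0.5]
```

In the tool's units: -0.031 m is -0.0775, -0.003 m is -0.0075, -0.5 degrees is -0.0056.

```bash
python3 shift.py '[-0.0775,0.005,-0.0075,0,0,0,-0.0775,0.005,-0.0075,0,0,-0.0056,-0.0775,0.005,-0.0075,0,0,0,-0.0775,0.005,-0.0075,0,0,0,-0.0775,0.005,-0.0075,0,0,0,-0.0775,0.005,-0.0075,0,0,0,0,0,0,0,0,0,0,0,0,0,0,0]'
python3 - <<'E'
from h import *
import cv2
where();goto(-.10,-.004,.065,35)
s=readout.sense();i=viewer.grab_frame("wrist");np.save("w1.npy",np.r_[s["ee_pos"],s["orientation"]])
j=viewer.grab_frame("scene")[130:340,170:450]
cv2.imwrite("pics/w1.png",np.vstack([cv2.resize(i,(400,300)),cv2.resize(j,(400,300))]))
E
```

```text
time: 4.07
ee_pos: [0.4295, -0.2021, 0.1933]
orientation: [179.8, -35.0, 60.2]
contact_force: [0.8, 1.1, 0.5]
gripper_width: 0.004
finger_force: 0.0
t 4.0667 fix [-115.5   -9.3  193.3] rpy [179.8 -35.   60.2] F_fix [ 1.3 -0.1  0.5] w 0.004
t 4.0667 pos [ 0.4295 -0.2021  0.1933] rpy [179.8 -35.   60.2] F [0.8 1.1 0.5]
tool d [-0.0608 -0.0057  0.114 ] rotvec [-0.   0.   0.4]
```

View pics/w1.png

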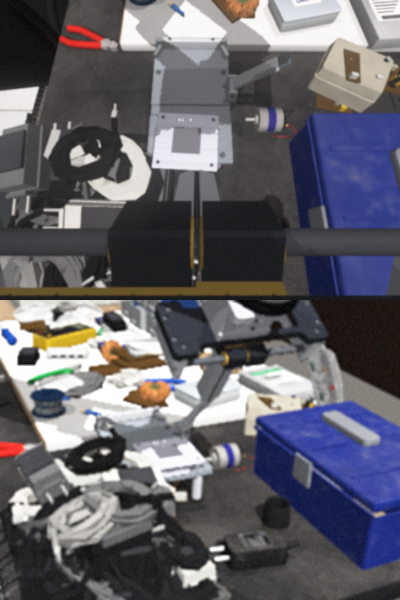

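The upper view shows the finger pair at (194,190), just short of the sink's outer edge at (186,168). The toolbox and cables are clear of the gripper, so I'll descend.

In the tool's units: 0.023 m is 0.0575, -0.012 m is -0.03.

```bash
python3 shift.py '[-0.03,-0.0038,0.0575,0,0,0,-0.03,-0.0038,0.0575,0,0,0,-0.03,-0.0038,0.0575,0,0,0,-0.03,-0.0038,0.0575,0,0,0,-0.03,-0.0025,0.055,0,0,0,0,0,0,0,0,0,0,0,0,0,0,0]'
python3 -c "
from h import *
where();goto(-.072,-.002,.065,35)"
```

```text
time: 4.75
ee_pos: [0.4321, -0.1839, 0.066]
orientation: [179.8, -35.1, 60.3]
contact_force: [0.3, -0.3, 0.2]
gripper_width: 0.004
finger_force: 0.0
t 4.75 fix [-98.5  -2.5  66. ] rpy [179.8 -35.1  60.3] F_fix [-0.1 -0.4  0.2] w 0.004
t 4.75 pos [ 0.4321 -0.1839  0.066 ] rpy [179.8 -35.1  60.3] F [ 0.3 -0.3  0.2]
tool d [ 0.0211 -0.0003  0.0161] rotvec [-0.1 -0.1  0.4]
```

In the tool's units: 0.0034 m is 0.0085, 0.0024 m is 0.006.

```bash
python3 shift.py '[0.0085,0,0.006,0,0,0,0.0085,0,0.006,0,0,0,0.0085,0,0.006,0,0,0,0.0085,0,0.006,0,0,0,0.0085,0,0.006,0,0,0,0.0043,0,0.003,0,0,0,0.0043,0,0.003,0,0,0,0,0,0,0,0,0]'
python3 -c "
from h import *
where()"
```

```text
time: 5.42
ee_pos: [0.4445, -0.1642, 0.0657]
orientation: [179.6, -35.0, 60.2]
contact_force: [-0.7, -1.0, -0.3]
gripper_width: 0.004
finger_force: 0.1
t 5.4167 fix [-75.2  -3.3  65.7] rpy [179.6 -35.   60.2] F_fix [-1.2  0.1 -0.3] w 0.004
```

In the tool's units: 0.0017 m is 0.0043, 0.0012 m is 0.003.

```bash
for k in 1; do python3 shift.py '[0.0043,0,0.003,0,0,0,0.0043,0,0.003,0,0,0,0.0043,0,0.003,0,0,0,0,0,0,0,0,0]' >/dev/null; python3 -c "
from h import *
where()"; done;  python3 shift.py '[0.0043,0,0.003,0,0,0,0.0043,0,0.003,0,0,0,0,0,0,0,0,0]' >/dev/null; python3 -c "
from h import *
where()"
```

```text
t 5.75 fix [-68.8  -3.   65.5] rpy [179.7 -35.   60.2] F_fix [-1.3 -0.  -0.7] w 0.005
t 6.0 fix [-64.9  -3.   65.5] rpy [179.7 -35.   60.2] F_fix [-2.1  0.1 -1.1] w 0.008
```

The sink is against the bar: contact is at edge x ≈ -63. Next I'll lift along the arc.

The rows are not in the units I measure in: shifts go in shares of 0.4 m and turns go in shares of 90 degrees. I convert before sending: 0.005 m is 0.0125, 0.0044 m is 0.011.

```bash
python3 shift.py '[0.0125,0,-0.0058,0,0,0,0.0125,0,-0.0058,0,0,0,0.0125,0,-0.0058,0,0,0,0.0125,0,-0.0058,0,0,0,0.011,0,-0.001,0,0,0,0.011,0,-0.001,0,0,0,0.011,0,-0.001,0,0,0,0.011,0,-0.001,0,0,0,0.011,0,-0.001,0,0,0,0,0,0,0,0,0]' >/dev/null
python3 - <<'E'
from h import *
import cv2
where()
i=viewer.grab_frame("wrist")
j=viewer.grab_frame("scene")[130:340,170:450]
cv2.imwrite("pics/w2.png",np.vstack([cv2.resize(i,(400,300)),cv2.resize(j,(400,300))]))
E
```

```text
t 6.8333 fix [-36.3  -2.9  99.4] rpy [179.6 -35.   60.3] F_fix [-0.5  0.3  0.5] w 0.003
```

View pics/w2.png

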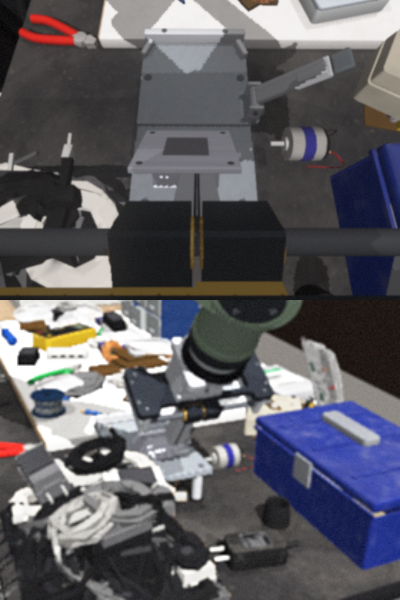

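The sink's flat face is now foreshortened at (187,148), so it is tilting with the finger under the edge. I'll continue.

```bash
python3 shift.py '[0.0103,0,0.0023,0,0,0,0.0103,0,0.0023,0,0,0,0.0103,0,0.0023,0,0,0,0.0103,0,0.0023,0,0,0,0.0083,0,0.0043,0,0,0,0.0083,0,0.0043,0,0,0,0.0083,0,0.0043,0,0,0,0,0,0,0,0,0]' >/dev/null
python3 - <<'E'
from h import *
import cv2
where()
i=viewer.grab_frame("wrist")
cv2.imwrite("pics/w3.png",i[60:360,80:480])
E
```

```text
t 7.6 fix [-10.1  -3.1 107.2] rpy [179.6 -35.   60.3] F_fix [-2.6  0.9  0.4] w 0.001
```

View pics/w3.png

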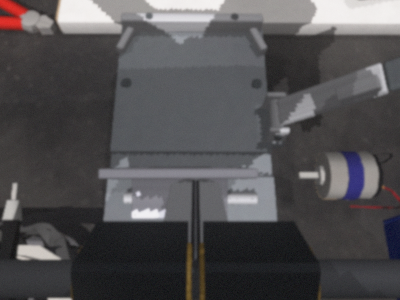

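The plate is seen edge-on as a thin strip at y≈173, between x 98 and 270, so it stands at roughly 70°. I'll push over the top with the tool straightening.

In the tool's units: 0.0043 m is 0.0108, 0.0041 m is 0.0103, -3 degrees is -0.0333.

```bash
python3 shift.py '[0.0105,0,0.002,0,-0.0333,0,0.0108,0,0.0013,0,-0.0333,0,0.0108,0,0.0008,0,-0.0333,0,0.0108,0,0.0003,0,-0.0333,0,0.0108,0,-0.0003,0,-0.0333,0,0.0103,0,0.001,0,0,0,0.0103,0,0.001,0,0,0,0.0103,0,0.001,0,0,0,0,0,0,0,0,0]'
python3 - <<'E'
from h import *
import cv2
where()
i=viewer.grab_frame("wrist")
cv2.imwrite("pics/w4.png",i[60:360,80:480])
E
```

```text
time: 8.4
ee_pos: [0.4921, -0.0801, 0.1186]
orientation: [179.8, -20.1, 60.1]
contact_force: [0.1, 0.9, -0.1]
gripper_width: 0.003
finger_force: 0.0
t 8.4 fix [ 21.3  -2.1 118.6] rpy [179.8 -20.1  60.1] F_fix [ 0.8  0.4 -0.1] w 0.003
```

View pics/w4.png

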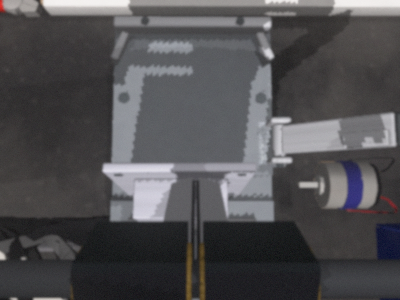

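The plate is now near vertical, with its top edge at (185,167) and the fins showing behind it. That was my tenth and last picture, so from here I'll check with image code and forces. I'll push it past the balance point.

In the tool's units: 0.0039 m is 0.0098, 0.0036 m is 0.009.

```bash
python3 shift.py '[0.0098,0,0.0038,0,0,0,0.0098,0,0.0038,0,0,0,0.0098,0,0.0038,0,0,0,0.009,0,0.0045,0,0,0,0.009,0,0.0045,0,0,0,0.009,0,0.0045,0,0,0,0,0,0,0,0,0,0,0,0,0,0,0,0,0,0,0,0,0]' >/dev/null
python3 - <<'E'
from h import *
import cv2
where()
s=readout.sense();i=viewer.grab_frame("top");cv2.imwrite("pics/t5.png",i)
g=cv2.cvtColor(i,cv2.COLOR_BGR2GRAY)[170:260,225:340];g0=cv2.cvtColor(cv2.imread("pics/top0.png"),cv2.COLOR_BGR2GRAY)[170:260,225:340]
i=viewer.grab_frame("wrist");cv2.imwrite("pics/w5.png",i)
gw=cv2.cvtColor(i,cv2.COLOR_BGR2GRAY)
print(cv2.resize(gw[50:300,150:400],(25,25),interpolation=cv2.INTER_AREA))
E
```

```text
t 9.2 fix [ 45.8  -2.4 117.4] rpy [179.7 -20.   60.1] F_fix [0.3 1.3 1.3] w 0.0
[[240 239 239 240 241 226 159 158 156 155 155 154 153 153 155 156 153 153
  162 225 237 237 229 158 157]
 [239 240 240 240 241 220 158 158 157 155 152 153 153 155 155 156 154 153
  154 178 175 179 169 156 157]
 [240 240 240 240 240 218 158 157 157 153 153 153 154 154 155 154 154 154
  153 156 170 166 166 156 156]
 [239 240 240 239 240 209 157 155 154 154 154 154 154 153 153 154 154 154
  153 178 215 216 212 157 156]
 [186 185 185 185 186 174 110 102 102 102 102 102 101 100 101 101 102 103
  103 119 135 136 136 134 110]
 [ 70  72  75  75  82  84  75  62  63  62  61  60  59  58  58  59  58  58
   59  64  71  71  72  69  68]
 [ 64  65  69  69 116 130 127 126 174 175 175 172 132 131 132 132 114 111
  133 174  84  66  67  67  56]
 [ 61  61  61  64  80  98  91 101 101 101 102  99  77  75  75  74  74  74
   81 108  67  64  61  51  51]
 [ 56  58  59  59 103 120 151 153 153 152 151 148 102  94  96  95  96  96
   99 160  66  50  45  46  49]
 [ 55  56  56  60 103 130 144 115 112 114 110 114  94  91  92  91  92 101
 
[... 905 characters left out ...]
13 214 192 101  99 101 102 185 203 208
  161 145 138 174 166 165 167]
 [ 58  58  60  60 185 212 180 149 149 149 114  96  69  99 103 160 210 200
  155 139 125 171 153 152 152]
 [ 61  62  63  66 155 211 170 149 150 128  97  99  63  98 100 153 212 188
  152 143 127 148  86  71  69]
 [ 62  66  66  67 130 201 158 148 139 106  97  98  61  97  97 141 210 174
  146 133  89  67  62  62  68]
 [ 62  63  64  60 120 181 175 167 155 116  93  93  59  91  93 128 208 158
  145 145  76  52  63 130 127]
 [ 64  61  47  37  48  56  57  56  51  46  43  50  57  54  43  48  63  54
   53  52  40  35  43  57  64]
 [ 63  59  31  30  32  32  33  33  33  33  32  41  53  46  31  32  32  32
   33  32  31  31  30  49  58]]
```

In the tool's units: 0.0036 m is 0.009, 0.0034 m is 0.0085.

```bash
cat >> h.py <<'E'
import cv2
def strip(name="wrist",y=-.03,z=.06,x0=-.02,x1=.15,n=35):
    s=readout.sense();i=cv2.cvtColor(viewer.grab_frame(name),cv2.COLOR_BGR2GRAY)
    xs=np.linspace(x0,x1,n);q=proj(place(V,[(x,y,z) for x in xs]),name,(s["ee_pos"],s["orientation"]))
    print([(int(1e3*x),int(i[int(b+.5),int(a+.5)])) for x,(a,b) in zip(xs,q) if 0<=a<559 and 0<=b<419])
E
python3 shift.py '[0.009,0,0.0045,0,0,0,0.009,0,0.0045,0,0,0,0.009,0,0.0045,0,0,0,0.0085,0,0.0055,0,0,0,0.0085,0,0.0055,0,0,0,0,0,0,0,0,0,0,0,0,0,0,0,0,0,0,0,0,0]' >/dev/null
python3 - <<'E'
from h import *
where()
s=readout.sense();print(proj(place(V,[(.053,-.03,.125),(.073,-.03,.115),(.106,-.03,.06)]),"wrist",(s["ee_pos"],s["orientation"])))
i=viewer.grab_frame("wrist");cv2.imwrite("pics/w6.png",i)
print(cv2.resize(cv2.cvtColor(i,cv2.COLOR_BGR2GRAY)[0:300,150:400],(25,30),interpolation=cv2.INTER_AREA))
E
```

```text
t 9.9667 fix [ 65.5  -2.3 114. ] rpy [179.7 -20.   60.1] F_fix [-0.7  0.   0.1] w 0.005
[[332.32707876 280.81895861]
 [328.78881639 240.62498821]
 [316.0793302  193.79230818]]
[[ 96  95 142 221 233 235 160 142 143 200 230 219 154 153 154 153 143  75
   74  74  88 126 124 106  95]
 [220 225 238 239 239 234 158 117  98 151 157 157 154 154 154 154 154 120
   74  75 106 120 120  99  96]
 [238 238 238 239 239 231 158 155 116 109 154 154 153 154 154 153 153 152
   96  76  96 125 124 100  98]
 [240 239 239 239 239 225 159 158 156 119 124 156 155 154 154 154 153 151
  142  80  86 122 125 122 114]
 [240 240 239 238 239 223 159 158 158 156 148 156 155 154 153 153 153 151
  152 131  84  98 122 133 122]
 [240 239 239 239 241 216 159 157 157 156 156 156 154 154 153 154 153 153
  157 216 141  83 110 110 102]
 [239 238 239 239 240 213 160 157 157 157 155 154 153 152 154 154 152 153
  154 181 182 134 182 146 142]
 [239 239 239 239 240 208 158 157 155 157 158 158 154 153 154 155 152 153
  154 158 158 159 157 156 156]
 [239 239 240 240 240 200 158 157 166 219 222 226 207 155 156 155 154 153
  183 220 
[... 1526 characters left out ...]
36 136 136 122 123 120 145 197 220 153
  149 145  79  62  61  65  67]
 [ 54  56  57  65 145 183 209 173 143 142 125  99  77 100 124 194 223 154
  150 160 122 141  88  64  64]
 [ 55  56  57  68 145 182 208 184 164 158  97  97  72  99 100 181 221 152
  149 167 122 147 130 129 128]
 [ 56  56  59  69 145 182 204 178 152 124  97  98  69  97  98 162 219 152
  151 180 112 158 149 149 148]
 [ 59  60  62  73 145 183 201 155 119 103  94  93  60  91  93 139 220 153
  148 170 102 161 152 153 152]
 [ 63  63  48  40  52  60  65  65  62  50  44  52  53  55  43  49  65  54
   54  58  45  55  62  84  91]
 [ 61  59  31  31  33  34  35  35  35  34  33  42  60  47  32  33  33  34
   34  33  33  32  33  62  84]]
```

The sink has fallen flat with its leading edge near x ≈ 106 mm. I'll lift away and straighten the tool, open the fingers about 30%, then measure the sink's pose.

In the tool's units: -0.014 m is -0.035, -0.013 m is -0.0325, -4 degrees is -0.0444.

```bash
python3 shift.py '[0.0125,0,-0.035,0,0,0,0.0125,0,-0.035,0,0,0,-0.0325,0,-0.0213,0,-0.0444,0,-0.0325,0,-0.0213,0,-0.0444,0,-0.0325,0,-0.0213,0,-0.0444,0,-0.0325,0,-0.0213,0,-0.0444,0,0,0,0,0,-0.0444,0,0,0,0,0,0,0,0,0,0,0,0,0]' .3 >/dev/null
python3 - <<'E'
from h import *
where();goto(.02,0,.16,0)
s=readout.sense();pose=(s["ee_pos"],s["orientation"]);i=viewer.grab_frame("wrist")
# rectify plane z=.06 (plate top): 1 px=2mm, x 20..140 rows, y -56..56 cols
X,Y=np.meshgrid(np.arange(-56,57,4),np.arange(0,141,4));P=np.c_[Y.ravel()/1e3,X.ravel()/1e3,np.full(X.size,.06)]
q=proj(place(V,P),"wrist",pose).astype(np.float32).reshape(*X.shape,2)
g=cv2.remap(cv2.GaussianBlur(cv2.cvtColor(i,cv2.COLOR_BGR2GRAY),(3,3),0),q[...,0],q[...,1],cv2.INTER_LINEAR)
print("y",X[0]);[print(Y[k,0],g[k]) for k in range(len(g))]
np.set_printoptions(linewidth=200)
E
```

```text
t 10.7667 fix [  7.6  -2.2 164.1] rpy [ 1.797e+02 -1.000e-01  6.010e+01] F_fix [ 0.2  0.1 -0.9] w 0.302
t 10.7667 pos [ 0.4852 -0.0921  0.1641] rpy [ 1.797e+02 -1.000e-01  6.010e+01] F [ 0.1  0.3 -0.9]
tool d [ 0.0125 -0.0021  0.0041] rotvec [ 0.3 -0.1  0.3]
y [-56 -52 -48 -44 -40 -36 -32 -28 -24 -20 -16 -12  -8  -4   0   4   8  12
  16  20  24  28  32  36  40  44  48  52  56]
0 [131 183 183 202 230 231 231 232 232 232 233 233 231 234 233 234 233 233
 234 234 235 234 235 235 234 229 180 180 166]
4 [141 186 186 173 144 146 147 148 149 149 150 151 151 152 152 151 151 152
 154 152 151 155 154 154 153 162 177 178 165]
8 [130 184 186 183 154 147 161 166 163 155 155 158 157 148 169 160 153 146
 169 160 156 156 160 152 142 174 182 180 171]
12 [128 185 184 185 186 187 189 189 189 188 191 191 190 188 190 190 191 190
 186 185 186 186 186 185 181 182 183 181 170]
16 [125 175 178 177 178 178 178 177 180 180 180 181 181 179 180 180 181 177
 176 174 173 173 172 169 168 164 164 165 155]
20 [100 131 144 141 137 133 133 144 142 136 139 141 137 134 146 145 137 135
 134 141 133 135 137 130 124 129 134 
[... 2979 characters left out ...]
208 208 208 207 208 171 141 129 174 192
 189 192 193 193 192 189 190 191 191 158 234]
124 [169 245 161 159 137 136 148 205 205 207 209 208 207 171 139 138 150 190
 190 193 194 191 192 190 191 192 189 186 228]
128 [ 89 246 187 137 136 137 144 207 206 206 207 205 204 148 137 138 170 190
 192 193 192 191 192 192 190 192 173 230 197]
132 [100 216 235 117 133 132 150 201 202 200 202 202 199 139 136 131 143 187
 184 183 188 183 181 189 190 189 157 238 195]
136 [121 142 220 102 100 103 137 169 169 170 172 173 163 106 106 104 145 171
 171 173 171 174 173 174 177 169 174 227 172]
140 [153 224 182 127 127 123 208 227 227 228 227 228 223 132 131 131 159 229
 230 229 230 230 229 218 230 231 231 231 228]
```

The sink lies flat: base x 23–98 and y −34 to +46 mm, so its centre is about (60.5, 6). I'll straddle the fin block, grip it to centre it, and slide it toward the stop.

In the tool's units: 0.02 m is 0.05, 0.0175 m is 0.0438.

```bash
python3 shift.py '[0.0438,-0.0035,0,0,0,0,0.0438,-0.0035,0,0,0,0,0.0438,-0.0035,0,0,0,0,0,0,0.05,0,0,0,0,0,0.05,0,0,0,0,0,0.05,0,0,0,0,0,0.05,0,0,0,0,0,0.025,0,0,0,0,0,0.0175,0,0,0,0,0,0,0,0,0]' .72
python3 -c "
from h import *
where()"
```

```text
time: 11.65
ee_pos: [0.5065, -0.0456, 0.0656]
orientation: [179.9, 0.0, 60.0]
contact_force: [-1.2, -0.1, -0.0]
gripper_width: 0.724
finger_force: 0.0
t 11.65 fix [58.5  2.8 65.6] rpy [179.9   0.   60. ] F_fix [-0.7  1.  -0. ] w 0.724
```

In the tool's units: 0.004 m is 0.01, 0.001 m is 0.0025.

```bash
python3 shift.py '[0,0,0,0,0,0,0,0,0,0,0,0,0,0,0,0,0,0,0,0,0,0,0,0,0,0,0,0,0,0,0,0,0,0,0,0]' .5 >/dev/null
python3 -c "
from h import *
where()"
python3 shift.py '[0.01,0.0025,0,0,0,0,0.01,0.0025,0,0,0,0,0.01,0.0025,0,0,0,0,0.01,0,0,0,0,0,0.01,0,0,0,0,0,0.01,0,0,0,0,0,0.01,0,0,0,0,0,0,0,0,0,0,0]'
python3 -c "
from h import *
where()"
```

```text
t 12.15 fix [59.4  1.  68.1] rpy [179.6  -0.   60. ] F_fix [-0.8  1.2  4.2] w 0.546
time: 12.82
ee_pos: [0.526, -0.0227, 0.0681]
orientation: [179.6, -0.0, 60.1]
contact_force: [-1.2, -1.5, 5.8]
gripper_width: 0.545
finger_force: 30.1
t 12.8167 fix [88.  -2.6 68.1] rpy [179.6  -0.   60.1] F_fix [-1.9  0.3  5.8] w 0.545
```

In the tool's units: 0.003 m is 0.0075, 0.002 m is 0.005.

```bash
python3 shift.py '[0.0075,-0.0025,0,0,0,0,0.0075,-0.0025,0,0,0,0,0.005,0,0,0,0,0,0,0,0,0,0,0]'>/dev/null
python3 -c "
from h import *
where()"
python3 shift.py '[0.0025,0,0,0,0,0,0.0025,0,0,0,0,0,0.0025,0,0,0,0,0,0,0,0,0,0,0]'>/dev/null
python3 -c "
from h import *
where()"
```

```text
t 13.15 fix [95.6 -0.6 68.1] rpy [179.6   0.   60.1] F_fix [-4.1 -0.3  5.7] w 0.543
t 13.4833 fix [97.3 -0.4 68. ] rpy [1.796e+02 1.000e-01 6.000e+01] F_fix [-7.5  0.4  7.7] w 0.547
```

In the tool's units: 0.0015 m is 0.0038.

```bash
python3 shift.py '[0.0038,0,0,0,0,0,0.0038,0,0,0,0,0,0,0,0,0,0,0]'>/dev/null
python3 -c "
from h import *
where()"
python3 shift.py '[-0.0025,0,0,0,0,0,0,0,0,0,0,0,0,0,0,0,0,0,0,0,0,0,0,0,0,0,-0.05,0,0,0,0,0,-0.075,0,0,0,0,0,-0.075,0,0,0,0,0,0,0,0,0]' .72 >/dev/null
python3 - <<'E'
from h import *
where();np.set_printoptions(linewidth=200)
s=readout.sense();pose=(s["ee_pos"],s["orientation"]);i=viewer.grab_frame("wrist");g0=cv2.cvtColor(i,cv2.COLOR_BGR2GRAY)
X,Y=np.meshgrid(np.arange(-56,57,4),np.arange(90,151,2));P=np.c_[Y.ravel()/1e3,X.ravel()/1e3,np.full(X.size,.06)]
q=proj(place(V,P),"wrist",pose).astype(np.float32).reshape(*X.shape,2)
g=cv2.remap(g0,q[...,0],q[...,1],cv2.INTER_LINEAR)
[print(Y[k,0],g[k]) for k in range(len(g))]
E
```

```text
t 13.7333 fix [97.5 -0.3 68.1] rpy [179.6   0.5  60.1] F_fix [-14.2   0.2  10.3] w 0.545
t 14.4 fix [102.6  -3.1 153.3] rpy [179.1  -0.3  60. ] F_fix [ 0.8 -0.9  1.2] w 0.717
90 [ 75 116  98 130 152 220 220 209 207 206 208 206 208 208 209 212 223 212 210 212 211 201 190 215 177 147 102 100 139]
92 [ 79 117  96 121 147 217 216 201 133 132 134 131 133 131 131 138 138 131 130 132 130 151 204 212 172 145  95  95 137]
94 [ 90 129  92 129 147 215 214 206  95  93  93  94  95  96  95  96  94  96  93  95  94 157 208 213 178 145  97 102 137]
96 [ 88 138 107 142 148 215 216 187 126 125 127 132 131 131 138 137 139 139 132 131 133 179 199 216 181 147 119 137 141]
98 [ 90 140 140 146 148 215 214 197 206 208 207 208 209 217 226 226 226 224 215 215 215 199 180 212 181 148 144 145 144]
100 [ 90 141 141 146 145 214 215 206 175 172 173 171 172 174 186 185 186 178 169 167 170 169 197 215 177 146 150 147 142]
102 [ 85 140 144 143 149 215 217 167  98  98  97  98  97  99  98  99  99  99  97  99  97 155 210 216 171 148 148 147 142]
104 [ 90 142 146 145 154 219 220 163 100  95  96  96 101 103 102 103 102 102
[... 2151 characters left out ...]
6 197 212 213 213 213 214 214 215 216 215 214 214 195 197 198 184  95 192 196 195 195 194]
142 [137 186 187 188 189 128 104 198 208 208 208 209 210 211 209 209 210 210 208 190 189 190 174  92 186 189 189 188 186]
144 [117 165 164 166 165 147 133 166 179 180 180 182 180 181 179 179 178 176 177 160 159 159 150 109 157 155 157 156 155]
146 [ 74  93  93  95  95  94  94  96  98 100  96  98  98  97  97  98  96  93  95  95  92  91  90  90  92  90  89  89 124]
148 [ 75  89  86  87  88  89  94  99  95  99  96  94  97  95 100  96  99  92  92  93  92  94  94  93  92  92  90 103 138]
150 [ 65  83  85  82  83  82  94  94  95  94  94  94  94  94  95  95  96  90  87  88  86  87  87  88  87  87  90  94 119]
```

The sink is centred with its leading edge at the stop face (x≈137), and both sides are flush. I'll add a firm seating push from behind with the fingers nearly shut.

In the tool's units: 0.017 m is 0.0425, -0.012 m is -0.03.

```bash
python3 shift.py '[-0.03,-0.0025,0,0,0,0,-0.03,-0.0025,0,0,0,0,-0.03,-0.0025,0,0,0,0,-0.03,-0.0013,0,0,0,0,-0.0025,0,0.0425,0,0,0,0,0,0.0425,0,0,0,0,0,0.0425,0,0,0,0,0,0.0425,0,0,0,0,0,0.0425,0,0,0,0,0,0,0,0,0]' .25 >/dev/null
python3 -c "
from h import *
where()"
python3 shift.py '[0.0075,0,0,0,0,0,0.0075,0,0,0,0,0,0.0075,0,0,0,0,0,0.005,0,0,0,0,0,0.005,0,0,0,0,0,0,0,0,0,0,0]'>/dev/null
python3 -c "
from h import *
where()"
```

```text
t 15.2833 fix [49.   7.9 58. ] rpy [-1.798e+02  1.000e-01  5.990e+01] F_fix [0.6 0.9 0.3] w 0.251
t 15.7833 fix [64.9  3.5 62.9] rpy [179.6  -0.   60.1] F_fix [-0.2 -0.3 -0.7] w 0.251
```

In the tool's units: -0.003 m is -0.0075, 0.002 m is 0.005.

```bash
python3 shift.py '[0.005,0.005,-0.0075,0,0,0,0.005,0.0025,0,0,0,0,0.005,0,0,0,0,0,0,0,0,0,0,0]'>/dev/null
python3 -c "
from h import *
where()"
python3 shift.py '[0.0038,0,0,0,0,0,0.0038,0,0,0,0,0,0.0038,0,0,0,0,0,0,0,0,0,0,0]'>/dev/null
python3 -c "
from h import *
where()"
```

```text
t 16.1167 fix [68.2  0.6 65.9] rpy [179.7   0.3  60.1] F_fix [-7.8  0.3  5.8] w 0.25
t 16.45 fix [68.3  0.7 65.9] rpy [179.8   0.8  60.1] F_fix [-20.4   1.7   9.2] w 0.248
```

The sink is firmly home, at 20 N against the stop. Next is the keeper: back off, lift, and move behind the raised arm with the fingers shut.

In the tool's units: -0.04 m is -0.1, 0.03 m is 0.075.

```bash
python3 shift.py '[-0.02,0,0,0,0,0,-0.01,0,-0.05,0,0,0,0,0,-0.1,0,0,0,0,0,-0.1,0,0,0,0,0,-0.1,0,0,0,0,0,-0.045,0,0,0,0,0.075,0,0,0,0,0,0.1,0,0,0,0,0,0.1,0,0,0,0,0,0.1,0,0,0,0]' 0 >/dev/null
python3 shift.py '[0,0.04,0,0,0,0,0,0,0,0,0,0,0,0,0,0,0,0]'>/dev/null
python3 - <<'E'
from h import *
where();goto(.057,-.166,.1,0)
E
```

```text
t 17.5333 fix [  63.4 -164.1  223. ] rpy [179.8  -0.   60. ] F_fix [-0.6  1.1 -0. ] w 0.003
t 17.5333 pos [ 0.6532 -0.1253  0.223 ] rpy [179.8  -0.   60. ] F [-1.3  0.1 -0. ]
tool d [-0.0064  0.0015  0.123 ] rotvec [ 0.2 -0.   0.2]
```

In the tool's units: 0.025 m is 0.0625, 0.023 m is 0.0575.

```bash
python3 shift.py '[-0.0075,0,0.0625,0,0,0,-0.0075,0,0.0625,0,0,0,0,0,0.0625,0,0,0,0,0,0.0625,0,0,0,0,0,0.0575,0,0,0,0,0,0,0,0,0]'>/dev/null
python3 -c "
from h import *
where()"
python3 shift.py '[0,-0.02,0,0,0,0,0,-0.02,0,0,0,0,0,-0.02,0,0,0,0,0,-0.02,0,0,0,0,0,-0.02,-0.005,0,0,0,0,-0.02,-0.0075,0,0,0,0,0,0,0,0,0]'>/dev/null
python3 -c "
from h import *
where()"
```

```text
t 18.0333 fix [  56.9 -158.6   95.3] rpy [-1.796e+02  1.000e-01  6.010e+01] F_fix [-0.6  1.1 -0.5] w 0.006
t 18.6167 fix [  57.7 -116.3  108.2] rpy [179.6  -0.   60. ] F_fix [ 0.1 -1.4 -0.2] w 0.003
```

In the tool's units: -0.007 m is -0.0175, -0.003 m is -0.0075.

```bash
python3 shift.py '[0,-0.0175,-0.0075,0,0,0,0,-0.0175,-0.0075,0,0,0,0,-0.0175,-0.0075,0,0,0,0,-0.0175,-0.0075,0,0,0,0,-0.0175,-0.0075,0,0,0,0,-0.015,-0.005,0,0,0,0,0,0,0,0,0]'>/dev/null
python3 -c "
from h import *
where()"
python3 shift.py '[0,-0.02,0.0025,0,0,0,0,-0.02,0.0025,0,0,0,0,-0.02,0.0025,0,0,0,0,-0.02,0.0025,0,0,0,0,0,0,0,0,0]'>/dev/null
python3 -c "
from h import *
where()"
```

```text
t 19.2 fix [ 57.2 -74.2 122.7] rpy [179.8   0.   60. ] F_fix [-0.7  0.1  0. ] w 0.004
t 19.6167 fix [ 56.9 -41.2 117.5] rpy [179.9   0.   60. ] F_fix [-1.4  0.4 -0.5] w 0.004
```

In the tool's units: -0.005 m is -0.0125, 0.0047 m is 0.0118.

```bash
python3 shift.py '[0,-0.0113,0.0075,0,0,0,0,-0.0113,0.0075,0,0,0,0,-0.0125,0.0083,0,0,0,0,-0.0125,0.0083,0,0,0,0,-0.0108,0.0083,0,0,0,0,-0.01,0.0118,0,0,0,0,-0.01,0.0118,0,0,0,0,-0.01,0.0118,0,0,0,0,0,0,0,0,0]'>/dev/null
python3 - <<'E'
from h import *
where();np.set_printoptions(linewidth=200)
s=readout.sense();pose=(s["ee_pos"],s["orientation"]);i=viewer.grab_frame("wrist")
g=cv2.cvtColor(i,cv2.COLOR_BGR2GRAY)
for q in (.05,.27,.5,1.0,2.45):
  for rho in (.03,.08):
    a=proj(place(V,[(.057,-.06+rho*np.cos(q),.068+rho*np.sin(q))]),"wrist",pose)[0]; print(q,rho,a.round(),end=" ")
print()
print(cv2.resize(g[140:340,180:480],(30,20),interpolation=cv2.INTER_AREA))
E
```

```text
t 20.3667 fix [56.5 -6.5 86.6] rpy [179.9   0.   60. ] F_fix [-0.1 -0.3 -0.8] w 0.003
0.05 0.03 [317. 244.] 0.05 0.08 [230. 245.] 0.27 0.03 [320. 248.] 0.27 0.08 [231. 256.] 0.5 0.03 [327. 252.] 0.5 0.08 [242. 270.] 1.0 0.03 [349. 260.] 1.0 0.08 [303. 300.] 2.45 0.03 [421. 255.] 2.45 0.08 [536. 283.] 
[[151 184 217 188 152 147 146 146 126 115 116 116 126 179 222 186 160 157  92  59  59  60  56  55  57  64  65  62  59  57]
 [150 177 218 188 140 133 133 132 115 104 104 104 120 184 224 179 161 160  87  61  58  58  55  58  63  64  64  62  59  56]
 [151 176 216 194 181 178 178 176 130 122 122 123 128 179 222 172 156 158  81  60  60  61  59  60  64  63  64  62  57  57]
 [136 169 213 176 129 125 125 121 104 104 104 105 112 185 220 171 135 137  76  59  61  63  63  61  62  64  63  60  59  59]
 [117 167 214 191 144 141 140 135 104 104 104 104 114 203 221 165 112 112  71  61  60  62  64  63  60  62  62  58  59  58]
 [150 164 215 191 171 170 170 161 117 116 116 117 121 169 199 132 112 114  66  59  60  62  62  62  62  59  57  56  58  57]
 [151 162 219 185 125 123 123 118 104 103 103 103 109 137 1
[... 963 characters left out ...]
 44  44  35  37  44  45  48  49  40  34  41  58  57  60  85 103  75  64 101  73  48]
 [ 26  26  26  27  26  26  26  26  33  39  37  26  27  28  28  28  28  27  26  26  53  63  64  66  67  67  65  61  28  27]
 [ 23  23  24  24  23  23  23  23  33  45  36  24  24  25  25  25  25  24  24  23  31  62  65  65  66  67  66  57  26  27]
 [ 22  22  22  22  22  22  21  22  38  44  40  22  22  22  22  22  22  22  22  22  22  45  63  65  65  63  62  51  26  29]
 [ 26  26  26  26  26  26  26  26  46  45  42  26  26  26  27  26  26  26  26  25  26  28  43  43  43  43  44  43  42  43]
 [ 28  28  28  27  28  28  28  28  49  47  44  28  28  28  28  28  28  28  28  28  28  28  55  58  58  58  58  58  58  58]]
```

The keeper's bright arm (px x 300–370, y 230–270) and dark thumb end (x 215–255, y 240–270) match q ≈ 0.27. I'll press it shut.

In the tool's units: 0.004 m is 0.01, 0.003 m is 0.0075.

```bash
python3 shift.py '[0,-0.005,0.01,0,0,0,0,-0.005,0.01,0,0,0,0,-0.0025,0.0075,0,0,0,0,-0.0025,0.0075,0,0,0,0,0,0.0075,0,0,0,0,0,0,0,0,0]'>/dev/null
python3 -c "
from h import *
where()"
python3 shift.py '[0,0,0.005,0,0,0,0,0,0.005,0,0,0,0,0,0,0,0,0]'>/dev/null
python3 -c "
from h import *
where()"
```

```text
t 20.9167 fix [56.6 -1.9 70.3] rpy [179.8   0.   60. ] F_fix [0.7 0.2 0.3] w 0.005
t 21.1667 fix [56.8 -2.7 68.1] rpy [179.7   0.   60. ] F_fix [-0.3  2.6  5.9] w 0.005
```

In the tool's units: 0.002 m is 0.005, 0.001 m is 0.0025.

```bash
python3 shift.py '[0,0,0.005,0,0,0,0,0,0.0025,0,0,0,0,0,0,0,0,0]'>/dev/null
python3 -c "
from h import *
where()"
python3 shift.py '[0,0,-0.025,0,0,0,0,0,-0.075,0,0,0,0,0,-0.1,0,0,0,0,0,-0.1,0,0,0,-0.075,0,-0.05,0,0,0,-0.075,0,0,0,0,0,0,0,0,0,0,0,0,0,0,0,0,0]'>/dev/null
python3 - <<'E'
from h import *
where();np.set_printoptions(linewidth=220)
s=readout.sense();pose=(s["ee_pos"],s["orientation"]);i=viewer.grab_frame("wrist")
g=cv2.cvtColor(i,cv2.COLOR_BGR2GRAY);cv2.imwrite("pics/end.png",i)
def rect(z,xs,ys):
  X,Y=np.meshgrid(ys,xs);P=np.c_[Y.ravel()/1e3,X.ravel()/1e3,np.full(X.size,z)]
  q=proj(place(V,P),"wrist",pose).astype(np.float32).reshape(*X.shape,2)
  o=cv2.remap(g,q[...,0],q[...,1],cv2.INTER_LINEAR);print("y",ys);[print(x,k) for x,k in zip(xs,o)]
rect(.068,np.arange(40,76,3),np.arange(-68,44,5))
rect(.06,np.arange(120,146,2),np.arange(-56,57,5))
E
```

```text
t 21.4167 fix [56.9 -2.8 67.7] rpy [179.8   0.   60. ] F_fix [-2.2  9.1 22.2] w 0.007
t 22.0833 fix [ -4.   -2.4 204.5] rpy [179.7  -0.   59.9] F_fix [0.5 0.4 1. ] w 0.006
y [-68 -63 -58 -53 -48 -43 -38 -33 -28 -23 -18 -13  -8  -3   2   7  12  17  22  27  32  37  42]
40 [ 82  91 108 150 157 185 191 190 188 191 188 190 186 187 187 186 186 187 185 186 181 183 181]
43 [101 225 227 174 177 188 187 189 191 189 188 191 189 185 185 185 186 187 185 185 181 182 180]
46 [ 78 140 152 108 194 166 168 175 168 177 169 173 170 169 168 175 171 182 168 171 185 180 183]
49 [ 77 156 222 178 214 211 213 214 214 214 216 216 216 216 216 218 189 131 128 133 184 182 185]
52 [ 79 165 223 217 230 231 232 233 232 232 233 234 233 234 235 234 195 123 122 115 181 184 187]
55 [ 81 167 223 222 229 229 230 230 230 231 231 232 232 232 233 232 193 124 122 115 179 185 188]
58 [ 82 163 222 222 228 230 229 230 230 232 231 231 232 233 234 235 199 130 126 114 184 186 187]
61 [ 81 165 224 226 234 234 234 235 235 236 237 239 241 245 246 245 213 135 132 117 183 184 187]
64 [ 80 165 222 220 232 234 236 238 241 243 244 244 245 
[... 1001 characters left out ...]
6 191 163 226]
132 [111 240 177 190 254 190 219 217 216 217 215 215 214 214 212 211 217 252 160 249 192 194 219]
134 [117 222 209 171 253 244 212 212 209 206 209 211 209 207 207 198 215 253 249 251 171 226 196]
136 [124 182 205 165 243 225 176 172 173 164 176 183 178 174 173 163 202 245 245 236 170 213 176]
138 [121 166 156 172 179 128 113 114 113 112 125 124 123 125 123 124 149 186 185 183 175 141 174]
140 [144 223 225 225 214 126 126 128 127 132 225 224 225 224 224 224 227 228 219 228 228 228 230]
142 [179 248 248 248 208 139 184 182 181 204 249 249 249 249 249 249 249 249 181 242 249 249 249]
144 [171 247 247 248 173 121 186 186 186 198 249 248 249 249 248 248 248 248 140 231 248 248 248]
```

The keeper lies level at its shut position (x 47–67, end at y≈28 mm), the sink is still home, and the robot is clear of everything.

```bash
python3 -c "
from rig import r, viewer, readout, sign_off
print(sign_off())"
```

```text
the job is handed in; nothing more can be done
None
```

The heat sink is tipped fins-up and seated against the end stop, and the keeper is pressed shut behind its edge. The job was handed in at about 22 s of robot time; the side cutters, loupe and spool were never approached, and no verdict came back.

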